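# Hang the bit carrier on the tool rail and slide it to its stop

## Task

Lift the wooden drill-bit carrier out of the black bin and hook it over the metal rail on the empty stretch between the robot's-right post and the stop collar, at least 60 mm short of the collar. Then slide it along the rail to the left, without lifting it off the rail, until its hook rests against the collar, and leave it hanging there straight and still. Leave everything else where it is.

Things in the scene. Friction and masses are not known exactly. Their poses are not given: they have to be found in the camera images.
- carrier: Wooden hanging drill-bit carrier, 110 x 60 x 168 mm, about 0.3 kg, upright in the bin. Origin: on its underside, straight below hook slot, grip tab and centre of mass; z up, x within 30 degrees of straight ahead. Base block x -45 to +65, y -30 to +30, z 0 to 24 mm, with four steel bits (top at z 94) at x -40 to -20. On it a plywood hook plate 18 mm thick (y -9 to +9), shaped like a question mark.
- carrier_hook (a point): Roof of the hook slot, 112 mm above the underside, mid-plate; axes as the carrier's. Sits on the rail when hung. Slot 22 mm wide in x, 32 mm deep, between the neck (carrier x -45 to -11) and a lip (x +11 to +26, z 80 to 112); head x -45 to +26, z 112 to 130. The rail enters from the +x side, away from the robot, by the 56 mm gap between lip (z 80) and base (z 24), then up into the slot.
- carrier_grip (a point): Point to grip on the tab above the hook, 150 mm above the carrier's underside and 38 mm above the hook point. The tab is 18 mm thick (carrier's y), 30 mm wide (x), from z 130 to its top at z 168.
- bin: Fixed open black plastic bin, 200 (x) x 260 (y) x 100 mm high, walls and floor 5 mm. Origin: centre of its underside. Stands left or right of the rail stand; holds the carrier and a wooden offcut, in either half.
- rail_stand: Fixed rail stand: wooden foot 90 x 400 x 18 mm, two steel posts at its y -170 and +170 mm, and a round aluminium rail 14 mm in diameter along its y axis, rail axis 175 mm above the table. Origin: centre of the foot's underside. A try square hangs fixed on the rail at y +128 to +142 mm (its wooden stock reaches 15 mm above the rail's axis, its blade points to -x).
- rail_mid (a point): Middle of the rail, on its axis; y runs along the rail towards the try square (to the robot's left), x points away from the robot. Free stretch: y -160 mm up to the stop collar.
- stop_face (a point): Centre, on the rail's axis, of the face of the stop collar that looks to the rail's -y. The collar is a dark steel ring 34 mm in diameter and 16 mm wide fixed on the rail, with a thumb screw below; its place along the rail varies. Axes as the rail's. With the hook against it the carrier's hook point is 9 mm to the -y side of this point.
- offcut: Loose dark wood offcut 90 x 50 x 45 mm in the bin, not to be moved. Origin: centre of its underside.
- cork_block: Loose cork sanding block 100 x 60 x 35 mm on the bench in front of the robot, not to be moved. Origin: centre of its underside.
- glue: Loose white glue bottle, 64 mm in diameter, 180 mm tall, beyond the bin and rail, not to be moved. Origin: centre of its underside.
- tin: Loose tin, 84 mm in diameter, 100 mm tall, at the left of the robot, not to be moved. Origin: centre of its underside.
- hammer: Loose hammer lying on the bench beyond bin and rail, not to be moved. Origin: middle of its underside.
- brush: Loose paint brush lying on the bench at the robot's right, not to be moved.
- block_plane: Loose hand plane, 160 mm long, dark steel with wooden grips, on the bench at the far right of the robot, not to be moved. Origin: centre of its underside.
Things that resemble listed ones, but are neither listed nor needed, are in the scene too. Leave any blue, green or purple look-alike of the carrier alone.

How it is judged (in metres and radians):
On the way, in this order (a step that is already met when the one before it is completed fails the run):
1. the carrier is lifted out of the bin, its underside above the bin's rim (z of carrier in the frame of bin above 0.105 m), for 0.1 s.
2. the carrier's hook sits over the rail, on the stretch between the -y post and the collar, its plate at least 45 mm short of the collar (x of carrier_hook in the frame of rail_mid between -0.014 and 0.014 m and z of carrier_hook in the frame of rail_mid between 0 and 0.014 m and y of carrier_hook in the frame of stop_face below -0.054 m and y of carrier_hook in the frame of rail_mid above -0.165 m), for 0.2 s.
At the end, for the whole second after the job is handed in: The carrier hangs with its slot over the rail (hook point within 14 mm of the rail's axis across and vertically seated on it), its plate within 8 mm of the stop collar's -y face, its vertical axis within 0.15 rad of upright, at rest (x of carrier_hook in the frame of rail_mid between -0.014 and 0.014 m and z of carrier_hook in the frame of rail_mid between 0 and 0.014 m and y of carrier_hook in the frame of stop_face between -0.017 and -0.005 m and angle between carrier's own z axis and vertical below 0.15 rad and linear speed of carrier below 0.02 m/s and angular speed of carrier below 0.2 rad/s); the robot touches nothing.
It fails at once if the carrier's hook is put over, or raised off, the rail by more than 18 mm within 36 mm of the collar or beyond it, instead of being slid there (z of carrier_hook in the frame of rail_mid between 0.025 and 0.08 m and x of carrier_hook in the frame of rail_mid between -0.025 and 0.025 m and y of carrier_hook in the frame of stop_face between -0.045 and 0.2 m).
It fails at once if another loose thing (offcut, cork block, glue bottle, tin, hammer, brush or plane) is moved by more than 40 mm (distance of any of offcut, cork_block, glue, tin, hammer, brush, block_plane from where it was at the start of the episode above 0.04 m).
It also fails if it takes over 54 s, if anything falls off the work surface, if the arm or the gripper's body presses on something with over 40 N, if the wrist force passes 120 N, or if a joint passes its speed limit or range.

## Robot

A 6-joint arm with a two-finger parallel gripper is mounted at the origin on the work surface. World frame = base frame: x ahead of the robot, y to its left, z up, the work surface at z = 0. Lengths are in m, angles in degrees, forces in N, time in s.
With the tool pointing down it reaches from about 0.35 to 0.875 m from the base axis. Payload 4.2 kg.
Tool frame: the origin (TCP) lies midway between the tips of the shut fingers; the grasp point (between the pads) lies 19 mm behind it; y points along the fingers, x is the direction in which the jaws open and shut, and the axes are right-handed (so a half turn about y gives the same grasp; the last joint's range is limited). The gripper opens to 87 mm and grips with 3 to 60 N. Pads are 19 mm wide; open, the fingers measure 117 mm over their backs; the gripper's body (75 mm by 190 mm) begins 51 mm behind the grasp point.
Start: joints at [-49.813, 22.042, 0.453, 0, -68.411, -14.817], TCP at [0.268, -0.565, 0.223] pointing down, gripper open.
Joint ranges: [-179.83, 179.83], [-69.29, 118.12], [-61.27, 80.66], [-181.25, 117.63], [-171.15, -9.14], [-177.46, 177.46]. Speed limits (degrees/s): [159.86, 159.86, 180, 180, 180, 180].

## Interface

Orientations are given as a 3x3 rotation matrix whose columns are the frame's x, y, z axes.
In Python, from station import * gives the robot as it stands.
- The arm moves only by the tool jog_arm, never from a script. Its argument "series" is a list of rows, each a list of 3 entries, a list of its own where there are three numbers: the shift along the tool's x, y, z in m, then the turn, a rotation vector about the tool's x, y, z in degrees, then the finger opening in m, from 0 to 0.087. A call has 1 to 10 rows; each row shifts and turns the commanded pose from where the row before left it, along the tool's axes as they then stand; what a row does not reach is not made up. A row lasts 1/8 s, in which the tool goes at most 62.5 mm and 10.7 degrees, less where a joint would pass 70% of its speed; a pose out of reach is approached as far as the arm can. A call is refused whole if a number of a shift passes 0.0625 or a number of a turn 10.7, either way. A call with a gripper value outside its range is refused whole. The fingers move at their own pace and stop on an object; the grip force is fixed at half the most. Time passes only in rows, so rows that do not move let the fingers close. It gives the time, the measured TCP pose, the force and the opening at its end, in the units of the state.
- sense(): the state, without advancing time (a new reading comes with each control period).
- capture(name): name is "scene" or "top" or "wrist"; returns the picture (480x640x3 uint8, red, green, blue); there is no depth.
- camera_info(name): a dict with "fx", "fy", "cx", "cy" (pixels), "rvec" (rotation vector, rad) and "tvec" (3), from world to camera coordinates, as OpenCV has them. Camera axes: x right, y down, z forward; pixel columns grow to the right and rows downward; lengths in m; the calibration is good to about 2 mm. A picture is of the moment at which its call begins: read the wrist's pose just before it. camera_info takes no time and is no camera call; for the wrist camera it gives the pose at the moment of the call.
- finish_job(): hands the job in, once; it reports no verdict.
The state is a dict: "time_s": time; "joints": joint angles; "joint_velocities": joint speeds; "effort": joint torques, N m; "tcp_pos": TCP position; "ee_rot": TCP orientation; "wrist_force": force on the tool from outside, world axes, zero at the start; "moment": the same for the moment, N m; "gripper_width": opening from 0.0 (shut) to 1.0 (fully open).
Only numpy, scipy, OpenCV 4.12 (cv2) and the standard library are available. Lean on these libraries where they do the work, as an engineer would, in place of code of your own. Each camera call takes 0.05 s, during which the arm holds its last target. There are 200 camera calls.

## Working session

There is one attempt and no reset: what is moved stays moved. The work goes in short steps, Python scripts to look and compute and a tool call to move; the robot and the scene stay as the last step left them, time stands still between calls to the robot, and variables do not carry over. Pictures are saved under pics/ and viewed, about 8 in all and at most 12, crops included, and the job is handed in when it is done.

Besides the shell and the picture viewer there is one more tool, called after "Emit:" as a command line: name --argument value ..., lists and objects as JSON in quotes. jog_arm: Moves the arm, as the interface text tells. Its arguments: {"type":"object","properties":{"series":{"type":"array","items":{"type":"array"}}},"required":["series"]}

```bash
mkdir -p pics && python3 - <<'E'
from station import *
import cv2
for n in ("scene","top"):
    im=capture(n); cv2.imwrite(f"pics/{n}0.png",im[:,:,::-1])
    ci=camera_info(n); print(n,ci)
s=sense(); print(s)
E
```

```text
scene {'fx': 467.59966200576696, 'fy': 467.59966200576696, 'cx': 322.55910379659554, 'cy': 239.7774948658506, 'rvec': array([ 0.69682494,  2.57189559, -1.22009195]), 'tvec': array([ 0.48038852, -0.05423194,  1.29768334])}
top {'fx': 553.6246426912851, 'fy': 553.6246426912851, 'cx': 321.8743531459643, 'cy': 239.41811331398117, 'rvec': array([ 2.10898459, -2.10463477,  0.22736102]), 'tvec': array([-0.03172058,  0.54755972,  1.29737902])}
{'time_s': 0.1, 'joints': array([-4.98164100e+01,  2.20854351e+01,  3.88021692e-01, -2.56136559e-02,
       -6.84110681e+01, -1.48176507e+01]), 'joint_velocities': array([-0.08845531,  0.02970229,  0.19502734, -0.0094275 , -0.00622966,
        0.0143262 ]), 'effort': array([-3.37798256e-04, -3.91690886e+01,  1.87934411e+01,  4.23194110e+00,
        1.34540006e-02, -7.69540634e-05]), 'tcp_pos': array([ 0.26754685, -0.56424569,  0.22158074]), 'ee_rot': array([[-4.28248185e-01, -9.04073406e-04, -9.03660708e-01],
       [ 9.03659085e-01,  1.71467695e-03, -4.28249131e-01],
       [ 1.93665484e-03, -9.99998121e-01,  8.26668556e-05]]), 'wrist_force': array([ 0.19705338,  0.22841154, -0.27314626]), 'moment': array([ 0.0537168 , -0.02832725,  0.04544619]), 'gripper_width': 0.9990646539501398}
```

View pics/top0.png

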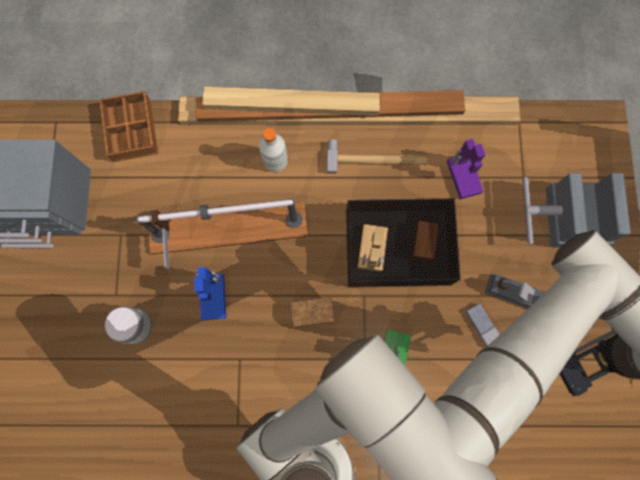

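View pics/scene0.png

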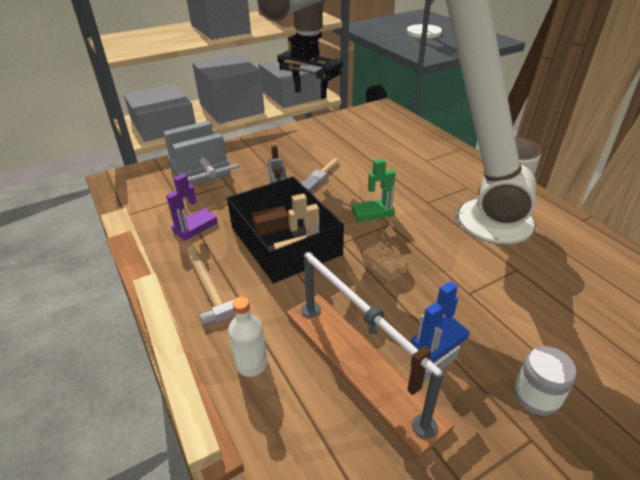

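The natural-wood carrier is in the left half of the bin (top 375,247; scene 303,215). The blue (210,295), green (397,345) and purple (466,170) ones are look-alikes to leave alone. The rail runs from (143,218) to (293,204) with the collar at (204,211). I'll enlarge the crops to confirm and measure.

```bash
python3 - <<'E'
import cv2, numpy as np
t=cv2.imread("pics/top0.png"); s=cv2.imread("pics/scene0.png")
def crop(im,x,y,w,h,k):
    c=cv2.resize(im[y:y+h,x:x+w],None,fx=k,fy=k,interpolation=cv2.INTER_CUBIC)
    for i in range(0,w,10): cv2.putText(c,str(x+i),(i*k,8),0,.3,(0,255,255),1) if i%20==0 else None; cv2.line(c,(i*k,10),(i*k,14),(0,255,255),1)
    for i in range(0,h,10): cv2.putText(c,str(y+i),(0,i*k+3),0,.3,(0,255,255),1)
    return c
a=crop(t,345,195,50,95,6); b=crop(s,225,170,120,110,4)
c=crop(t,130,190,200,50,4)
W=np.zeros((600,800,3),np.uint8)
W[:380,:200]=cv2.resize(crop(t,350,215,50,65,6),(300,390))[:380,:200] if 0 else 0
a=crop(t,350,218,50,58,6); W[:348,:300]=a
W[:440-60,310:790]=b[:380]
W[395:595,:800]=c
cv2.imwrite("pics/crop1.png",W)
E
```

```text
(no output)
```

View pics/crop1.png

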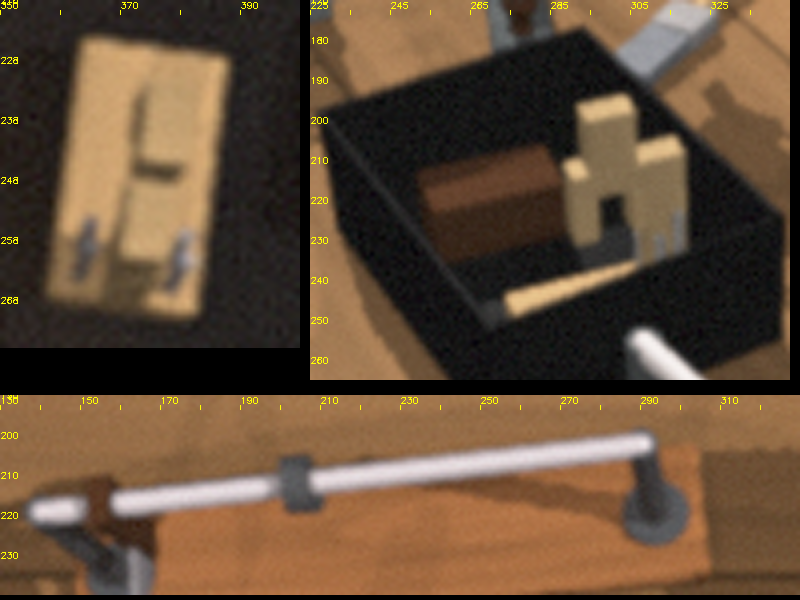

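```bash
cat > h.py <<'E'
import numpy as np, cv2
from scipy.optimize import least_squares
from station import *
def cam(n,ci=None):
    ci=ci or camera_info(n); K=np.array([[ci['fx'],0,ci['cx']],[0,ci['fy'],ci['cy']],[0,0,1]]); return K,ci['rvec'],ci['tvec']
def proj(c,P): return cv2.projectPoints(np.asarray(P,float).reshape(-1,3),c[1],c[2],c[0],None)[0][:,0]
def ray(c,px,z):
    R=cv2.Rodrigues(c[1])[0]; o=-R.T@c[2]; out=[]
    for u,v in px:
        d=R.T@np.linalg.inv(c[0])@[u,v,1]; out.append(o+d*(z-o[2])/d[2])
    return np.array(out)
def T(p,yaw,z,L):
    c,s=np.cos(yaw),np.sin(yaw); L=np.asarray(L,float)
    return np.c_[p[0]+c*L[:,0]-s*L[:,1],p[1]+s*L[:,0]+c*L[:,1],z+L[:,2]]
E
python3 - <<'E'
from h import *
np.set_printoptions(precision=4,suppress=True)
c=cam("top"); R=cv2.Rodrigues(c[1])[0]; print("campos",-R.T@c[2])
px=np.array([(363.8,224.2),(388.3,228),(383.3,271.3),(357.8,267.3)])
L=[(65,30,24),(65,-30,24),(-45,-30,24),(-45,30,24)]; L=np.array(L)/1000
print(ray(c,px,.029))
f=lambda q:(proj(c,T(q[:2],q[2],.005,L))-px).ravel()
r=least_squares(f,[.5,-.1,0]); print("carrier",r.x,np.degrees(r.x[2]),f(r.x))
q=r.x
tab=np.array([(x,y,168) for x,y in((-15,-9),(15,-9),(15,9),(-15,9))])/1000
head=np.array([(x,y,130) for x,y in((-45,-9),(26,-9),(26,9),(-45,9))])/1000
t=cv2.imread("pics/top0.png"); s=cv2.imread("pics/scene0.png")
sc=cam("scene")
E1=ray(c,[(137.5,219.3),(293.7,201.5),(210.5,211.3),(200.8,212.4)],.175); print("rail L,R,collarR,collarL",E1)
print("rail len",np.linalg.norm(E1[0]-E1[1]),"yaw",np.degrees(np.arctan2(-(E1[0]-E1[1])[0],(E1[0]-E1[1])[1])))
k=5;
def draw(im,cc):
    im=cv2.resize(im,None,fx=k,fy=k,interpolation=cv2.INTER_CUBIC)
    for P,col in((tab,(0,0,255)),(head,(255,0,0)),(L,(0,255,0))):
        cv2.polylines(im,[np.int32((proj(cc,T(q[:2],q[2],.005,P))+.5)*k)],True,col,1)
    cv2.polylines(im,[np.int32((proj(cc,E1[:2])+.5)*k)],False,(0,0,255),1)
    for p in proj(cc,E1): cv2.circle(im,tuple(np.int32((p+.5)*k)),4,(0,255,0),1)
    return im
a=draw(t,c)[215*k:280*k,345*k:400*k]; b=draw(s,sc)[180*k:290*k,240*k:345*k][:330]
d=draw(s,sc)[240*k:390*k,295*k:450*k]; d=cv2.resize(d,None,fx=.6,fy=.6)
W=np.zeros((600,800,3),np.uint8); W[:325,:275]=a; W[:330,275:800]=b; W[332:,:465]=d[:268]
W[332:600,470:800]=d[182:450,100:430]
cv2.imwrite("pics/ov.png",W)
E
```

```text
campos [ 0.2567 -0.0324  1.3846]
[[ 0.5938 -0.1362  0.029 ]
 [ 0.5841 -0.1977  0.029 ]
 [ 0.4738 -0.1828  0.029 ]
 [ 0.4837 -0.1198  0.029 ]]
carrier [ 0.5239 -0.1577 -0.1449] -8.303325732856779 [ 0.4779  0.4761 -0.3916  0.0621 -0.7794 -0.5023  0.6962 -0.0061]
rail L,R,collarR,collarL [[0.5679 0.3852 0.175 ]
 [0.6103 0.0334 0.175 ]
 [0.5869 0.2214 0.175 ]
 [0.5843 0.2432 0.175 ]]
rail len 0.3543340962533579 yaw 6.872821358034605
```

View pics/ov.png

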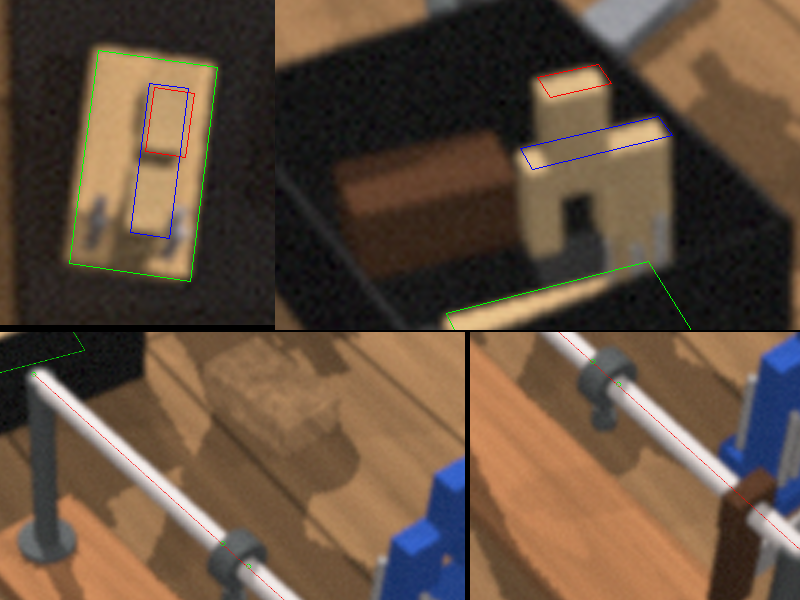

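Everything agrees. The base fits its sizes to under 1 px, and the tab and head overlays match in both views. The measured rail is 354 mm at z 0.175, which suits 340 mm between posts. The carrier is at (0.524, -0.158) with yaw -8.3°, the rail yaw is +6.9°, and the stop face is at (0.587, 0.221). First I turn and raise the tool.

Emit:
jog_arm --series '[[[0, -0.02, 0], [0, 8.4, 0], 0.087], [[0, -0.02, 0], [0, 8.4, 0], 0.087], [[0, -0.02, 0], [0, 8.4, 0], 0.087], [[0, -0.01, 0], [0, 8.4, 0], 0.087], [[0, 0, 0], [0, 0, 0], 0.087]]'

```text
time_s: 0.72
tcp_pos: [0.2679, -0.5648, 0.293]
ee_rot: [[0.141, 0.001, -0.99], [0.99, -0.001, 0.141], [-0.001, -1.0, -0.001]]
wrist_force: [-0.8, 0.1, -0.1]
gripper_width: 0.999
```

```bash
cat >> h.py <<'E'
np.set_printoptions(precision=4,suppress=True)
def go(tgt,yawx=None):
    s=sense(); R=s['ee_rot']; d=R.T@(np.array(tgt)-s['tcp_pos'])
    a=np.degrees(np.arctan2(R[1,0],R[0,0]))
    print("t",round(s['time_s'],2),"tcp",s['tcp_pos'],"xaxis",round(a,2),"ydown",R[:,1],"F",s['wrist_force'],"w",round(s['gripper_width']*87,1)," mm")
    print("shift tool",d, "turn y", None if yawx is None else round(a-yawx,2))
E
python3 - <<'E'
from h import *
go([.524,-.158,.25],81.7)
c=cam("top"); print("glue,green,blue base",ray(c,[(275,168),(397,345),(212,300)],0))
E
```

```text
t 0.72 tcp [ 0.2679 -0.5648  0.293 ] xaxis 81.87 ydown [ 0.0008 -0.0008 -1.    ] F [-0.8088  0.1323 -0.0637] w 86.9  mm
shift tool [ 0.439   0.0428 -0.1959] turn y 0.17
glue,green,blue base [[ 0.7531  0.0934  0.    ]
 [ 0.2954 -0.2157  0.    ]
 [ 0.405   0.2439  0.    ]]
```

Emit:
jog_arm --series '[[[0.035, 0, -0.016], [0, 0.17, 0], 0.087], [[0.049, 0, -0.022], [0, 0, 0], 0.087], [[0.049, 0, -0.022], [0, 0, 0], 0.087], [[0.049, 0, -0.022], [0, 0, 0], 0.087], [[0.049, 0, -0.022], [0, 0, 0], 0.087], [[0.049, 0, -0.022], [0, 0, 0], 0.087], [[0.049, 0.013, -0.022], [0, 0, 0], 0.087], [[0.049, 0.015, -0.022], [0, 0, 0], 0.087], [[0.04, 0.015, -0.017], [0, 0, 0], 0.087], [[0.02, 0, -0.008], [0, 0, 0], 0.087]]'

```text
time_s: 1.98
tcp_pos: [0.5243, -0.1578, 0.2472]
ee_rot: [[0.142, -0.005, -0.99], [0.99, 0.001, 0.142], [-0.0, -1.0, 0.005]]
wrist_force: [0.4, -0.2, -0.1]
gripper_width: 0.997
```

```bash
python3 - <<'E'
from h import *
go([.524,-.158,.136],81.7)
ci=camera_info("wrist"); im=capture("wrist")[:,:,::-1].copy(); c=cam("",ci)
q=[.5239,-.1577,-.1449]
for z,x0,x1 in((168,-15,15),(130,-45,26)):
    P=np.array([(x,y,z) for x,y in((x0,-9),(x1,-9),(x1,9),(x0,9))])/1000
    cv2.polylines(im,[np.int32(proj(c,T(q[:2],q[2],.005,P)))],True,(0,0,255),1)
cv2.imwrite("pics/w1.png",im)
E
```

```text
t 1.98 tcp [ 0.5243 -0.1578  0.2472] xaxis 81.83 ydown [-0.0047  0.0006 -1.    ] F [ 0.4409 -0.1525 -0.1174] w 86.7  mm
shift tool [-0.0002  0.1112 -0.0003] turn y 0.13
```

View pics/w1.png

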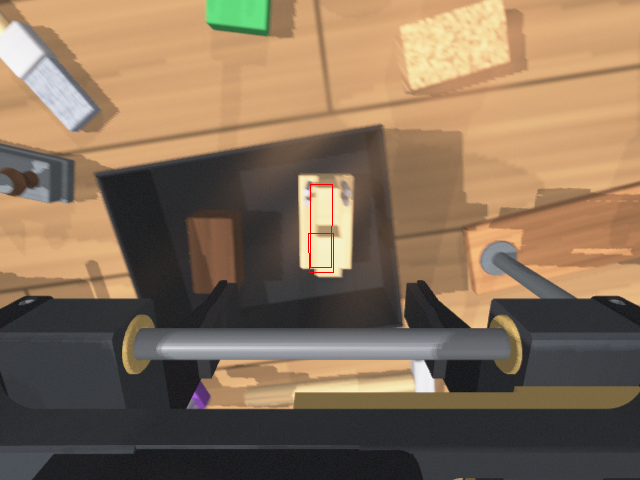

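The wrist view shows the carrier at about (325,225) under the gripper, with the projected tab a few pixels off. I'll descend partway and check again in a close crop.

Emit:
jog_arm --series '[[[0, 0.02, 0], [0, 0.1, 0], 0.087], [[0, 0.02, 0], [0.25, 0, 0], 0.087], [[0, 0.01, 0], [0, 0, 0], 0.087], [[0, 0, 0], [0, 0, 0], 0.087], [[0, 0, 0], [0, 0, 0], 0.087]]'

```text
time_s: 2.65
tcp_pos: [0.525, -0.1602, 0.2005]
ee_rot: [[0.148, -0.003, -0.989], [0.989, 0.0, 0.148], [-0.0, -1.0, 0.003]]
wrist_force: [-0.5, 0.2, 0.3]
gripper_width: 1.002
```

```bash
python3 - <<'E'
from h import *
go([.524,-.158,.136],81.7)
ci=camera_info("wrist"); im=capture("wrist")[:,:,::-1].copy(); c=cam("",ci); k=4
cv2.imwrite("pics/w2raw.png",im)
q=[.5239,-.1577,-.1449]
P=T(q[:2],q[2],.005,np.array([(0,0,168)])/1000); u=proj(c,P)[0]; print(u)
x0,y0=int(u[0])-75,int(u[1])-110
b=cv2.resize(im[y0:y0+150,x0:x0+150],None,fx=k,fy=k,interpolation=cv2.INTER_CUBIC)
for z,xa,xb in((168,-15,15),(130,-45,26),(24,-45,65)):
    w=9 if z>24 else 30
    P=np.array([(x,y,z) for x,y in((xa,-w),(xb,-w),(xb,w),(xa,w))])/1000
    pp=proj(c,T(q[:2],q[2],.005,P)); print(z,pp.tolist())
    cv2.polylines(b,[np.int32((pp+.5-[x0,y0])*k)],True,(0,0,255),1)
print(x0,y0); cv2.imwrite("pics/w2.png",b)
E
```

```text
t 2.65 tcp [ 0.525  -0.1602  0.2005] xaxis 81.51 ydown [-0.0027  0.0002 -1.    ] F [-0.4597  0.2021  0.3033] w 87.1  mm
shift tool [0.002  0.0645 0.0012] turn y -0.19
[324.7553 276.4961]
168 [[309.3612003816547, 252.79573278393335], [310.0701742991048, 299.3015089675239], [339.50928758114907, 299.2109011649151], [340.08387123863764, 252.69131187523305]]
130 [[310.73721745378754, 191.909804151757], [312.0338908114084, 289.53345525767384], [336.791107591225, 289.45558925535784], [337.73973672406663, 191.8066802097112]]
24 [[292.4261463281118, 175.53607342303798], [295.43106105818293, 281.0433310792675], [352.2123377649799, 280.86139519000886], [354.7300369178384, 175.29105939369734]]
249 166
```

View pics/w2.png

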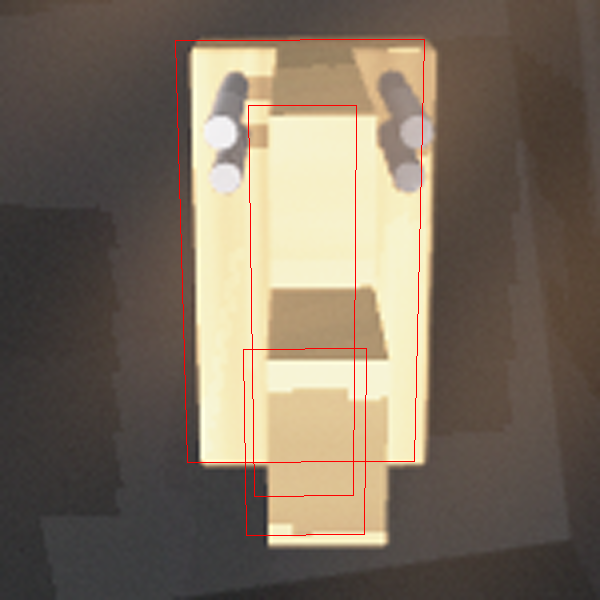

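The close view shows the tab 3 mm further to +y and 1.5 mm further in +x than the fit. I'll correct for that, go down and grip.

Emit:
jog_arm --series '[[[0.0042, 0.01, 0.0005], [0, 0, 0], 0.087], [[0, 0.02, 0], [0.1, -0.2, 0], 0.087], [[0, 0.02, 0], [0, 0, 0], 0.087], [[0, 0.014, 0], [0, 0, 0], 0.087], [[0, 0, 0], [0, 0, 0], 0.087], [[0, 0, 0], [0, 0, 0], 0.04], [[0, 0, 0], [0, 0, 0], 0.02], [[0, 0, 0], [0, 0, 0], 0.0], [[0, 0, 0], [0, 0, 0], 0.0], [[0, 0, 0], [0, 0, 0], 0.0]]'

```text
time_s: 3.95
tcp_pos: [0.5244, -0.1556, 0.1357]
ee_rot: [[0.144, -0.006, -0.99], [0.99, 0.001, 0.144], [0.0, -1.0, 0.006]]
wrist_force: [0.3, -0.5, -0.1]
gripper_width: 0.517
```

Emit:
jog_arm --series '[[[0, 0, 0], [0, 0, 0], 0.0], [[0, 0, 0], [0, 0, 0], 0.0], [[0, 0, 0], [0, 0, 0], 0.0]]'

```text
time_s: 4.32
tcp_pos: [0.5243, -0.1555, 0.1355]
ee_rot: [[0.144, -0.006, -0.989], [0.99, 0.001, 0.144], [0.0, -1.0, 0.006]]
wrist_force: [0.2, 0.1, 2.1]
gripper_width: 0.206
```

The jaws hold the tab (17.9 mm). Lifting now.

Emit:
jog_arm --series '[[[0, -0.01, 0], [0, 0, 0], 0.0], [[0, -0.02, 0], [0, 0, 0], 0.0], [[0, -0.025, 0], [0.3, 0, 0], 0.0], [[0, -0.025, 0], [0, 0, 0], 0.0], [[0, -0.025, 0], [0, 0, 0], 0.0], [[0, -0.02, 0], [0, 0, 0], 0.0], [[0, -0.01, 0], [0, 0, 0], 0.0], [[0, 0, 0], [0, 0, 0], 0.0], [[0, 0, 0], [0, 0, 0], 0.0]]'

```text
time_s: 5.45
tcp_pos: [0.525, -0.1556, 0.2694]
ee_rot: [[0.145, -0.013, -0.989], [0.989, 0.002, 0.145], [0.0, -1.0, 0.014]]
wrist_force: [0.8, 0.1, -2.6]
gripper_width: 0.209
```

```bash
python3 - <<'E'
from h import *
go([.49,.132,.266],96.87)
E
```

```text
t 5.45 tcp [ 0.525  -0.1556  0.2694] xaxis 81.69 ydown [-0.0134  0.0022 -0.9999] F [ 0.7594  0.1499 -2.5902] w 18.2  mm
shift tool [0.2795 0.0045 0.0761] turn y -15.18
```

Emit:
jog_arm --series '[[[0, 0, 0.012], [-0.4, -3.8, 0], 0.0], [[0, 0, 0.018], [-0.37, -3.8, 0], 0.0], [[0, 0, 0.018], [0, -3.8, 0], 0.0], [[0, 0, 0.01], [0, -3.8, 0], 0.0], [[0, 0, 0], [0, 0, 0], 0.0]]'

```text
time_s: 6.08
tcp_pos: [0.4669, -0.1529, 0.2701]
ee_rot: [[-0.119, 0.001, -0.993], [0.993, 0.001, -0.119], [0.001, -1.0, -0.001]]
wrist_force: [-0.3, -0.4, -3.8]
gripper_width: 0.208
```

```bash
python3 - <<'E'
from h import *
go([.475,.132,.266],96.87)
E
```

```text
t 6.08 tcp [ 0.4669 -0.1529  0.2701] xaxis 96.84 ydown [ 0.0008  0.0008 -1.    ] F [-0.2832 -0.3957 -3.8439] w 18.1  mm
shift tool [ 0.2819  0.0043 -0.042 ] turn y -0.03
```

Emit:
jog_arm --series '[[[0.02, 0, 0], [0, 0, 0], 0.0], [[0.035, 0, 0], [0, 0, 0], 0.0], [[0.038, 0, -0.004], [0, 0, 0], 0.0], [[0.038, 0, -0.006], [0, 0, 0], 0.0], [[0.038, 0.002, -0.008], [0, 0, 0], 0.0], [[0.038, 0.004, -0.008], [0, 0, 0], 0.0], [[0.035, 0.004, -0.008], [0, 0, 0], 0.0], [[0.025, 0.003, -0.006], [0, 0, 0], 0.0], [[0.015, 0, -0.002], [0, 0, 0], 0.0], [[0, 0, 0], [0, 0, 0], 0.0]]'

```text
time_s: 7.32
tcp_pos: [0.4757, 0.1327, 0.2575]
ee_rot: [[-0.121, 0.001, -0.993], [0.993, 0.0, -0.121], [-0.0, -1.0, -0.001]]
wrist_force: [-0.5, -0.4, -2.4]
gripper_width: 0.2
```

```bash
python3 - <<'E'
from h import *
go([.5977,.132,.256],96.87)
s=sense(); q=s['tcp_pos']; yaw=np.radians(6.87)
E1=np.array([[.5679,.3852,.175],[.6103,.0334,.175],[.5869,.2214,.175]])
k=3; W=np.zeros((600,800,3),np.uint8)
for n,(x0,y0,w,h),ox in(("top",(170,170,133,200),0),("scene",(260,180,133,200),400)):
    im=capture(n)[:,:,::-1].copy(); cv2.imwrite(f"pics/{n}1.png",im); c=cam(n)
    b=cv2.resize(im,None,fx=k,fy=k,interpolation=cv2.INTER_CUBIC)
    for z,xa,xb,wd in((168,-15,15,9),(130,-45,26,9),(24,-45,65,30)):
        P=np.array([(x,y,z) for x,y in((xa,-wd),(xb,-wd),(xb,wd),(xa,wd))])/1000
        cv2.polylines(b,[np.int32((proj(c,T(q[:2],yaw,q[2]-.131,P))+.5)*k)],True,(0,0,255),1)
    cv2.polylines(b,[np.int32((proj(c,E1[:2])+.5)*k)],False,(0,255,0),1)
    W[:,ox:ox+399]=b[y0*k:(y0+h)*k,x0*k:(x0+w)*k]
cv2.imwrite("pics/ov2.png",W)
E
```

```text
t 7.33 tcp [0.4757 0.1327 0.2575] xaxis 96.94 ydown [ 0.0015  0.     -1.    ] F [-0.5087 -0.4091 -2.4369] w 17.4  mm
shift tool [-0.0155  0.0017 -0.121 ] turn y 0.07
```

View pics/ov2.png

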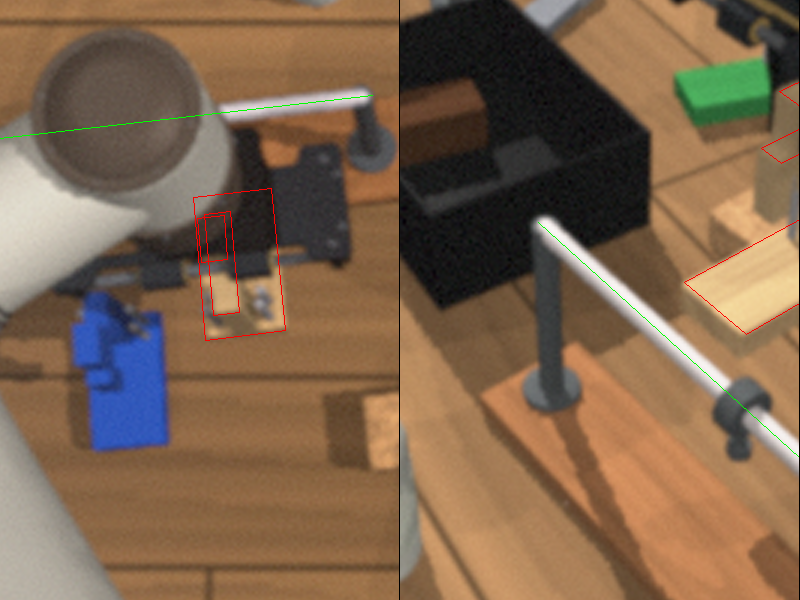

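In the scene view the hanging base block lies on the projected model to within 1 px and the rail line is on the rail, so the grip relation holds. I move in under the rail, stopping 5 mm short, and look again.

Emit:
jog_arm --series '[[[-0.006, 0.001, -0.015], [0, 0, 0], 0.0], [[-0.0095, 0.001, -0.03], [0, 0, 0], 0.0], [[0, 0, -0.03], [0, 0, 0], 0.0], [[0, 0, -0.025], [0, 0, 0], 0.0], [[0, 0, -0.012], [0, 0, 0], 0.0], [[0, 0, -0.004], [0, 0, 0], 0.0], [[0, 0, 0], [0, 0, 0], 0.0], [[0, 0, 0], [0, 0, 0], 0.0]]'

```text
time_s: 8.43
tcp_pos: [0.592, 0.1306, 0.2565]
ee_rot: [[-0.12, 0.002, -0.993], [0.993, 0.001, -0.12], [0.0, -1.0, -0.002]]
wrist_force: [-0.1, -0.0, -2.2]
gripper_width: 0.203
```

```bash
python3 - <<'E'
from h import *
go([.5977,.132,.256],96.87)
s=sense(); q=s['tcp_pos']; yaw=np.radians(6.87)
E1=np.array([[.5679,.3852,.175],[.6103,.0334,.175],[.5869,.2214,.175]])
k=6; n="scene"
im=capture(n)[:,:,::-1].copy(); cv2.imwrite(f"pics/{n}2.png",im); c=cam(n)
u=proj(c,[E1[1]*.72+E1[0]*.28])[0]; x0,y0=int(u[0])-60,int(u[1])-60
b=cv2.resize(im[y0:y0+100,x0:x0+130],None,fx=k,fy=k,interpolation=cv2.INTER_CUBIC)
f=lambda P:np.int32((proj(c,P)+.5-[x0,y0])*k)
# hook plate outline on +y face (towards camera)
O=[(-11,24),(-11,112),(11,112),(11,80),(26,80),(26,130),(15,130),(15,168),(-15,168),(-15,130),(-45,130),(-45,24)]
cv2.polylines(b,[f(T(q[:2],yaw,q[2]-.131,np.array([(x,9,z) for x,z in O])/1000))],True,(0,0,255),1)
B=np.array([(x,y,24) for x,y in((-45,-30),(65,-30),(65,30),(-45,30))])/1000
cv2.polylines(b,[f(T(q[:2],yaw,q[2]-.131,B))],True,(255,0,0),1)
cv2.polylines(b,[f(E1[:2])],False,(0,255,0),1)
cv2.imwrite("pics/s2.png",b)
E
```

```text
t 8.43 tcp [0.592  0.1306 0.2565] xaxis 96.91 ydown [ 0.0021  0.0007 -1.    ] F [-0.0621 -0.0263 -2.1569] w 17.6  mm
shift tool [ 0.0007  0.0005 -0.0058] turn y 0.04
```

View pics/s2.png

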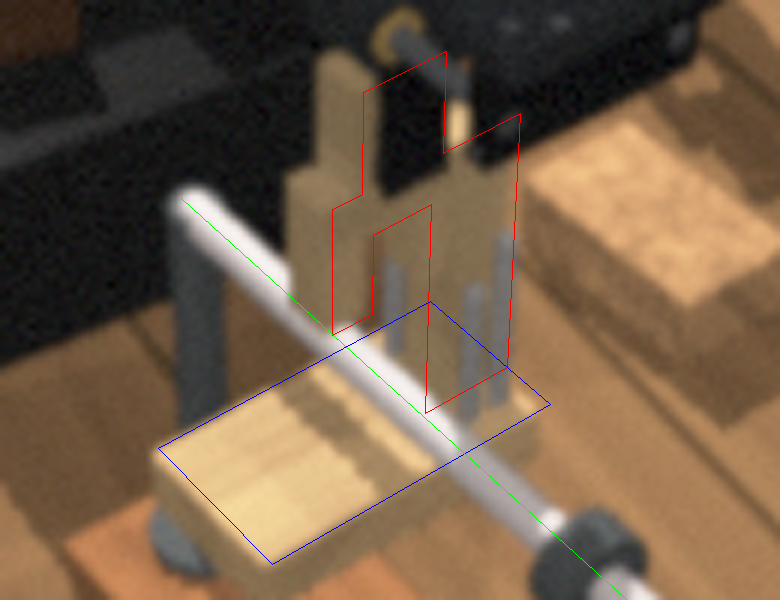

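The base outline and lip match the model to about 1–2 px and the rail passes through the gap. To find the rail exactly, I'll lower 17 mm (still inside the gap), then creep until the neck touches the rail.

Emit:
jog_arm --series '[[[0, 0.008, 0], [0, 0, 0], 0.0], [[0, 0.009, 0], [0, 0, 0], 0.0], [[0, 0, -0.003], [0, 0, 0], 0.0], [[0, 0, -0.001], [0, 0, 0], 0.0], [[0, 0, 0], [0, 0, 0], 0.0], [[0, 0, 0], [0, 0, 0], 0.0]]'

```text
time_s: 9.22
tcp_pos: [0.5968, 0.1312, 0.2393]
ee_rot: [[-0.12, 0.002, -0.993], [0.993, 0.001, -0.12], [0.0, -1.0, -0.003]]
wrist_force: [-0.4, 0.3, -1.9]
gripper_width: 0.206
```

Emit:
jog_arm --series '[[[0, 0, -0.001], [0, 0, 0], 0.0], [[0, 0, -0.001], [0, 0, 0], 0.0], [[0, 0, 0], [0, 0, 0], 0.0]]'

```text
time_s: 9.6
tcp_pos: [0.5987, 0.1314, 0.2391]
ee_rot: [[-0.12, 0.002, -0.993], [0.993, 0.001, -0.12], [0.0, -1.0, -0.002]]
wrist_force: [-0.5, 0.4, -2.9]
gripper_width: 0.204
```

Emit:
jog_arm --series '[[[0, 0, -0.001], [0, 0, 0], 0.0], [[0, 0, 0], [0, 0, 0], 0.0]]'

```text
time_s: 9.85
tcp_pos: [0.5997, 0.1316, 0.2391]
ee_rot: [[-0.12, 0.002, -0.993], [0.993, 0.001, -0.12], [0.0, -1.0, -0.002]]
wrist_force: [0.2, 0.5, -3.3]
gripper_width: 0.206
```

Emit:
jog_arm --series '[[[0, 0, -0.001], [0, 0, 0], 0.0], [[0, 0, 0], [0, 0, 0], 0.0]]'

```text
time_s: 10.1
tcp_pos: [0.6007, 0.1317, 0.2391]
ee_rot: [[-0.12, 0.002, -0.993], [0.993, 0.001, -0.12], [0.0, -1.0, -0.002]]
wrist_force: [-0.7, -0.2, -2.5]
gripper_width: 0.203
```

Emit:
jog_arm --series '[[[0, 0, -0.001], [0, 0, 0], 0.0], [[0, 0, 0], [0, 0, 0], 0.0]]'

```text
time_s: 10.35
tcp_pos: [0.6017, 0.1318, 0.2391]
ee_rot: [[-0.12, 0.002, -0.993], [0.993, 0.001, -0.12], [0.0, -1.0, -0.002]]
wrist_force: [-0.7, -0.3, -3.6]
gripper_width: 0.206
```

Emit:
jog_arm --series '[[[0, 0, -0.001], [0, 0, 0], 0.0], [[0, 0, 0], [0, 0, 0], 0.0]]'

```text
time_s: 10.6
tcp_pos: [0.6027, 0.1319, 0.2391]
ee_rot: [[-0.12, 0.002, -0.993], [0.993, 0.001, -0.12], [0.0, -1.0, -0.002]]
wrist_force: [0.1, -1.3, -2.4]
gripper_width: 0.205
```

Emit:
jog_arm --series '[[[0, 0, -0.001], [0, 0, 0], 0.0], [[0, 0, 0], [0, 0, 0], 0.0]]'

```text
time_s: 10.85
tcp_pos: [0.6037, 0.132, 0.2391]
ee_rot: [[-0.12, 0.002, -0.993], [0.993, 0.001, -0.12], [0.0, -1.0, -0.002]]
wrist_force: [-0.2, 0.1, -1.9]
gripper_width: 0.205
```

Emit:
jog_arm --series '[[[0, 0, -0.001], [0, 0, 0], 0.0], [[0, 0, 0], [0, 0, 0], 0.0]]'

```text
time_s: 11.1
tcp_pos: [0.6047, 0.1321, 0.2392]
ee_rot: [[-0.12, 0.002, -0.993], [0.993, 0.001, -0.12], [0.0, -1.0, -0.002]]
wrist_force: [0.7, 0.2, -2.2]
gripper_width: 0.203
```

Emit:
jog_arm --series '[[[0, 0, -0.001], [0, 0, 0], 0.0], [[0, 0, 0], [0, 0, 0], 0.0]]'

```text
time_s: 11.35
tcp_pos: [0.6057, 0.1323, 0.2391]
ee_rot: [[-0.12, 0.002, -0.993], [0.993, 0.001, -0.12], [0.0, -1.0, -0.002]]
wrist_force: [0.1, -0.1, -2.2]
gripper_width: 0.204
```

```bash
python3 - <<'E'
from h import *
go([.5977,.132,.256],96.87); s=sense(); print(s['moment'])
q=s['tcp_pos']; yaw=np.radians(6.87)
E1=np.array([[.5679,.3852,.175],[.6103,.0334,.175],[.5869,.2214,.175]])
k=6; n="scene"
im=capture(n)[:,:,::-1].copy(); cv2.imwrite(f"pics/{n}3.png",im); c=cam(n)
u=proj(c,[E1[1]*.72+E1[0]*.28])[0]; x0,y0=int(u[0])-60,int(u[1])-50
b=cv2.resize(im[y0:y0+100,x0:x0+130],None,fx=k,fy=k,interpolation=cv2.INTER_CUBIC)
f=lambda P:np.int32((proj(c,P)+.5-[x0,y0])*k)
O=[(-11,24),(-11,112),(11,112),(11,80),(26,80),(26,130),(15,130),(15,168)]
for y in(9,-9): cv2.polylines(b,[f(T(q[:2],yaw,q[2]-.131,np.array([(x,y,z) for x,z in O])/1000))],False,(0,0,255),1)
B=np.array([(x,y,24) for x,y in((-45,-30),(65,-30),(65,30),(-45,30))])/1000
cv2.polylines(b,[f(T(q[:2],yaw,q[2]-.131,B))],True,(255,0,0),1)
cv2.polylines(b,[f(E1[:2])],False,(0,255,0),1)
cv2.imwrite("pics/s3.png",b)
E
```

```text
t 11.35 tcp [0.6057 0.1323 0.2391] xaxis 96.9 ydown [ 0.0022  0.0005 -1.    ] F [ 0.1116 -0.0931 -2.2047] w 17.8  mm
shift tool [ 0.0007 -0.0169  0.0079] turn y 0.03
[-0.0234 -0.0111  0.0038]
```

View pics/s3.png

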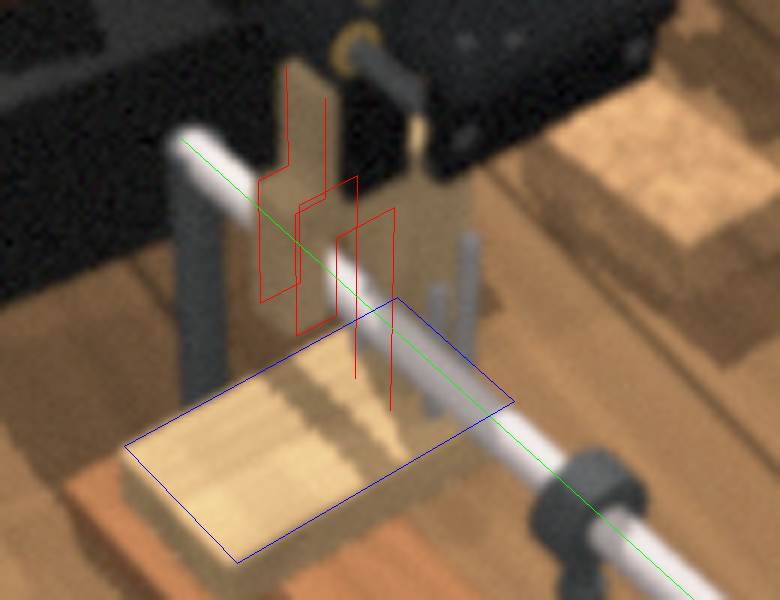

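No contact yet, though the plate is clearly undisturbed: the base matches its overlay and forces stay at noise level. My rail x therefore looks 3–4 mm short. I'll keep creeping.

Emit:
jog_arm --series '[[[0, 0, -0.001], [0, 0, 0], 0.0], [[0, 0, 0], [0, 0, 0], 0.0]]'

```text
time_s: 11.65
tcp_pos: [0.6066, 0.1324, 0.2391]
ee_rot: [[-0.12, 0.002, -0.993], [0.993, 0.001, -0.12], [0.0, -1.0, -0.002]]
wrist_force: [-0.5, 0.2, -2.3]
gripper_width: 0.203
```

Emit:
jog_arm --series '[[[0, 0, -0.001], [0, 0, 0], 0.0], [[0, 0, 0], [0, 0, 0], 0.0]]'

```text
time_s: 11.9
tcp_pos: [0.6077, 0.1325, 0.2392]
ee_rot: [[-0.12, 0.002, -0.993], [0.993, 0.001, -0.12], [0.0, -1.0, -0.002]]
wrist_force: [-0.2, 0.6, -2.7]
gripper_width: 0.205
```

```bash
python3 - <<'E'
from h import *
s=sense(); print(s['tcp_pos'],s['wrist_force'],s['moment'])
# refit rail from both clean pictures: bright-band centre along perpendicular profiles
L0,R0=np.array([.5679,.3852,.175]),np.array([.6103,.0334,.175])
obs=[]
for n in("top","scene"):
    c=cam(n); im=cv2.imread(f"pics/{n}0.png").astype(np.float32); sat=(im.min(2)); 
    for t in np.r_[np.arange(.1,.44,.03),np.arange(.52,.94,.03)]:
        p=proj(c,[R0*t+L0*(1-t),R0*(t+.01)+L0*(.99-t)]); d=p[1]-p[0]; d/=np.linalg.norm(d); nn=np.array([-d[1],d[0]])
        o=np.arange(-7,7.01,.25); q=(p[0]+o[:,None]*nn).astype(np.float32)
        v=cv2.remap(sat,q[:,:1],q[:,1:],cv2.INTER_LINEAR)[:,0]; w=np.clip(v-np.percentile(v,60),0,None)
        m=(o*w).sum()/w.sum(); obs.append((n,t,m,p[0]+m*nn)); 
for n in("top","scene"): print(n,np.round([m for a,t,m,_ in obs if a==n],2))
for n in("top",):
    g=ray(cam(n),[p for a,t,m,p in obs if a==n and .5<t],.175); A=np.polyfit(g[:,1],g[:,0],1); print("x at y=.132:",np.polyval(A,.132),"slope",A[0])
E
```

```text
[0.6077 0.1325 0.2392] [-0.214   0.6319 -2.676 ] [-0.0657  0.0608 -0.0383]
top [-0.76 -0.34 -0.2  -0.15 -0.17 -0.12 -0.16 -0.11 -0.16 -0.15 -0.62 -0.64
 -0.14 -0.16 -0.13 -0.16 -0.11 -0.14 -0.1  -0.16 -0.07 -0.09 -0.08 -0.09
 -0.07 -0.05]
scene [-0.19  3.77  0.88  0.89  0.8   0.81  0.73  0.81  0.77  0.79 -0.13  4.59
  0.75  0.7   0.73  0.68  0.68  0.71  0.66  0.69  0.73  0.63  0.71  0.66
  0.56  0.67]
x at y=.132: 0.5986787756940476 slope -0.11887193891550696
```

```bash
python3 - <<'E'
from h import *
ci=camera_info("wrist"); w=capture("wrist")[:,:,::-1].copy(); s=capture("scene")[:,:,::-1].copy()
cv2.imwrite("pics/w4raw.png",w); cv2.imwrite("pics/scene4.png",s)
c=cam("scene"); q=sense()['tcp_pos']; yaw=np.radians(6.9)
u=proj(c,T(q[:2],yaw,q[2]-.131,np.array([[0,9,80]])/1000))[0]; x0,y0=int(u[0])-30,int(u[1])-40
b=cv2.resize(s[y0:y0+100,x0:x0+66],None,fx=6,fy=6,interpolation=cv2.INTER_CUBIC)
W=np.zeros((600,800,3),np.uint8); W[:,:396]=b
cw=cam("",ci); u=proj(cw,T(q[:2],yaw,q[2]-.131,np.array([[0,0,67]])/1000))[0]; print(u,x0,y0)
x1=int(np.clip(u[0]-65,0,508)); y1=int(np.clip(u[1]-130,0,280)); print(x1,y1)
d=cv2.resize(w[y1:y1+200,x1:x1+132],None,fx=3,fy=3,interpolation=cv2.INTER_CUBIC)
f=lambda P,z:np.int32((proj(cw,T(q[:2],yaw,q[2]-.131,P))+.5-[x1,y1])*3)
for z,xa,xb,h in((130,-45,26,9),(24,-45,65,30)):
    P=np.array([(x,y,z) for x,y in((xa,-h),(xb,-h),(xb,h),(xa,h))])/1000
    cv2.polylines(d,[f(P,0)],True,(0,0,255),1)
for o in(-.007,.007):
  cv2.polylines(d,[np.int32((proj(cw,[(.5985+o+.12*.07,.132-.07,.175),(.5985+o-.12*.07,.132+.07,.175)])+.5-[x1,y1])*3)],False,(0,255,0),1)
W[:,402:798]=d
cv2.imwrite("pics/v4.png",W)
E
```

```text
[321.0772 257.6775] 305 240
256 127
```

View pics/v4.png

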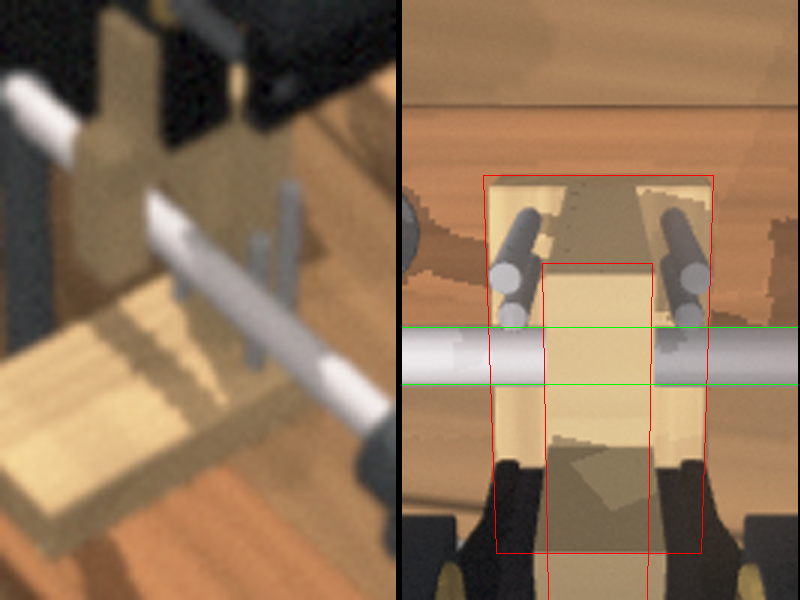

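The wrist view (right) shows the rail exactly on its predicted band, rows 325–385. The carrier sits about 2.4 mm ahead of the TCP, at head rear edge row 272 against the predicted 263. That puts the rail at carrier x ≈ -11, where the neck should have touched, so the touch test disagrees. I'll back off to the visual centre and check numerically whether the carrier shifted in the grip.

Emit:
jog_arm --series '[[[0, 0, 0.005], [0, 0, 0], 0.0], [[0, 0, 0.006], [0, 0, 0], 0.0], [[0, 0, 0], [0, 0, 0], 0.0], [[0, 0, 0], [0, 0, 0], 0.0]]'

```text
time_s: 12.5
tcp_pos: [0.5967, 0.1312, 0.2393]
ee_rot: [[-0.12, 0.003, -0.993], [0.993, 0.001, -0.12], [0.0, -1.0, -0.003]]
wrist_force: [0.8, 0.8, -2.8]
gripper_width: 0.203
```

```bash
python3 - <<'E'
from h import *
go([.597,.131,.239],96.87)
w=capture("wrist")[:,:,::-1].copy(); cv2.imwrite("pics/w5raw.png",w); a=cv2.imread("pics/w4raw.png")
for nm,(x,y,ww,hh) in dict(head=(290,205,70,70),base=(278,180,90,35),rail_left=(200,225,60,50)).items():
    t=a[y:y+hh,x:x+ww]; r=cv2.matchTemplate(w[y-40:y+hh+40,x-20:x+ww+20],t,cv2.TM_CCOEFF_NORMED); _,m,_,l=cv2.minMaxLoc(r); print(nm,l[0]-20,l[1]-40,round(m,3))
# wrist-camera profile: vertical column left of carrier (rail band)
c=cam("wrist"); q=sense()['tcp_pos']
for x in(-.011,-.004,0,.004): print(x,proj(c,T(q[:2],np.radians(6.9),q[2]-.131,np.array([[x,45,67]])/1000)))
g=w[:,395,:].min(1).astype(int); print(g[200:300:2])
E
```

```text
t 12.5 tcp [0.5967 0.1312 0.2393] xaxis 96.91 ydown [ 0.0026  0.0007 -1.    ] F [ 0.8384  0.7642 -2.7666] w 17.7  mm
shift tool [-0.0002  0.0003 -0.0003] turn y 0.04
head 0 0 0.779
base 0 0 0.956
rail_left -2 15 0.989
-0.011 [[385.196  257.7074]]
-0.004 [[385.1955 257.7168]]
0 [[385.1951 257.7221]]
0.004 [[385.1948 257.7275]]
[ 83  65  63  66  65  66  65  68  71  71  72  73  75  75  75  74  71  73
  72  73  72  73  74  74  75  66 125 134 145 157 167 172 174 163 153 120
  75  71  72  71  73  71  74  76  95  98  96  97  98  76]
```

The carrier did not shift in the grip, and the wrist view now puts the slot within 0.5 mm of the rail. Lowering with force checks.

Emit:
jog_arm --series '[[[0, 0.004, 0], [0, 0, 0], 0.0], [[0, 0.004, 0], [0, 0, 0], 0.0], [[0, 0.003, 0], [0, 0, 0], 0.0], [[0, 0, 0], [0, 0, 0], 0.0]]'

```text
time_s: 13.05
tcp_pos: [0.5965, 0.1311, 0.2276]
ee_rot: [[-0.12, 0.001, -0.993], [0.993, 0.0, -0.12], [0.0, -1.0, -0.001]]
wrist_force: [-0.3, -0.2, -3.0]
gripper_width: 0.203
```

Emit:
jog_arm --series '[[[0, 0.004, 0], [0, 0, 0], 0.0], [[0, 0.004, 0], [0, 0, 0], 0.0], [[0, 0.004, 0], [0, 0, 0], 0.0], [[0, 0, 0], [0, 0, 0], 0.0]]'

```text
time_s: 13.55
tcp_pos: [0.5964, 0.1311, 0.2156]
ee_rot: [[-0.12, 0.001, -0.993], [0.993, 0.0, -0.12], [0.0, -1.0, -0.001]]
wrist_force: [0.3, 1.2, -3.0]
gripper_width: 0.204
```

Emit:
jog_arm --series '[[[0, 0.004, 0], [0, 0, 0], 0.0], [[0, 0.004, 0], [0, 0, 0], 0.0], [[0, 0.003, 0], [0, 0, 0], 0.0], [[0, 0, 0], [0, 0, 0], 0.0]]'

```text
time_s: 14.05
tcp_pos: [0.5966, 0.1311, 0.2048]
ee_rot: [[-0.12, 0.001, -0.993], [0.993, 0.0, -0.12], [0.0, -1.0, -0.002]]
wrist_force: [-0.9, -0.1, -3.4]
gripper_width: 0.208
```

Emit:
jog_arm --series '[[[0, 0.001, 0], [0, 0, 0], 0.0], [[0, 0.001, 0], [0, 0, 0], 0.0], [[0, 0, 0], [0, 0, 0], 0.0]]'

```text
time_s: 14.42
tcp_pos: [0.5967, 0.1312, 0.2031]
ee_rot: [[-0.12, 0.002, -0.993], [0.993, 0.001, -0.12], [0.0, -1.0, -0.002]]
wrist_force: [-0.0, 0.5, -2.8]
gripper_width: 0.204
```

Emit:
jog_arm --series '[[[0, 0.001, 0], [0, 0, 0], 0.0], [[0, 0, 0], [0, 0, 0], 0.0]]'

```text
time_s: 14.68
tcp_pos: [0.5967, 0.1312, 0.202]
ee_rot: [[-0.12, 0.002, -0.993], [0.993, 0.001, -0.12], [0.0, -1.0, -0.002]]
wrist_force: [1.1, -0.2, -3.0]
gripper_width: 0.206
```

Emit:
jog_arm --series '[[[0, 0.001, 0], [0, 0, 0], 0.0], [[0, 0, 0], [0, 0, 0], 0.0]]'

```text
time_s: 14.92
tcp_pos: [0.5967, 0.1312, 0.201]
ee_rot: [[-0.12, 0.002, -0.993], [0.993, 0.001, -0.12], [0.0, -1.0, -0.002]]
wrist_force: [0.1, 1.0, -2.9]
gripper_width: 0.201
```

Emit:
jog_arm --series '[[[0, 0.001, 0], [0, 0, 0], 0.0], [[0, 0, 0], [0, 0, 0], 0.0]]'

```text
time_s: 15.18
tcp_pos: [0.5968, 0.1312, 0.2004]
ee_rot: [[-0.12, 0.003, -0.993], [0.993, 0.001, -0.12], [0.0, -1.0, -0.003]]
wrist_force: [0.1, -0.4, -2.2]
gripper_width: 0.206
```

Emit:
jog_arm --series '[[[0, 0.001, 0], [0, 0, 0], 0.0], [[0, 0, 0], [0, 0, 0], 0.0]]'

```text
time_s: 15.42
tcp_pos: [0.5969, 0.1312, 0.2003]
ee_rot: [[-0.12, 0.003, -0.993], [0.993, 0.001, -0.12], [0.0, -1.0, -0.003]]
wrist_force: [-3.2, 0.8, 4.4]
gripper_width: 0.204
```

The roof seats at TCP z 0.2004, as expected (0.201), with Fz rising by 7 N. I ease the preload by 0.8 mm and slide along the rail.

Emit:
jog_arm --series '[[[0, -0.0008, 0], [0, 0, 0], 0.0], [[0, 0, 0], [0, 0, 0], 0.0], [[0.003, 0, 0], [0, 0, 0], 0.0], [[0.005, 0, 0], [0, 0, 0], 0.0], [[0.008, 0, 0], [0, 0, 0], 0.0], [[0.008, 0, 0], [0, 0, 0], 0.0], [[0.008, 0, 0], [0, 0, 0], 0.0], [[0.005, 0, 0], [0, 0, 0], 0.0], [[0.003, 0, 0], [0, 0, 0], 0.0], [[0, 0, 0], [0, 0, 0], 0.0]]'

```text
time_s: 16.68
tcp_pos: [0.592, 0.1715, 0.2003]
ee_rot: [[-0.121, 0.003, -0.993], [0.993, 0.001, -0.121], [0.001, -1.0, -0.003]]
wrist_force: [-0.7, -2.5, 5.8]
gripper_width: 0.208
```

```bash
python3 - <<'E'
from h import *
go([.5969-.1189*.09,.1312+.0821,.2003],96.87)
c=cam("wrist"); w=capture("wrist").min(2).astype(int); print(w[200:300:2,400])
print(proj(c,sense()['tcp_pos']))
E
```

```text
t 16.68 tcp [0.592  0.1715 0.2003] xaxis 96.92 ydown [ 0.0027  0.0013 -1.    ] F [-0.6566 -2.4819  5.7761] w 18.1  mm
shift tool [0.0422 0.     0.0007] turn y 0.05
[ 65  65  65  66  65  67  64  66  66  66  68  66  66  64  65  64  66  63
  64  66  66  64  69  68  66  67  68  70  69  67  68  67  64  65  64  65
 132 164 178 197 158 157 166 167 174 164 154 139  91  70]
[[320.7735 299.2068]]
```

Emit:
jog_arm --series '[[[0.004, -0.0004, 0], [0, 0, 0], 0.0], [[0.006, 0, 0], [0, 0, 0], 0.0], [[0.007, 0, 0], [0, 0, 0], 0.0], [[0.007, 0, 0], [0, 0, 0], 0.0], [[0.006, 0, 0], [0, 0, 0], 0.0], [[0.004, 0, 0], [0, 0, 0], 0.0], [[0, 0, 0], [0, 0, 0], 0.0], [[0, 0, 0], [0, 0, 0], 0.0]]'

```text
time_s: 17.73
tcp_pos: [0.5877, 0.2055, 0.2003]
ee_rot: [[-0.12, 0.002, -0.993], [0.993, 0.002, -0.12], [0.002, -1.0, -0.003]]
wrist_force: [-0.3, -1.2, 3.7]
gripper_width: 0.206
```

Emit:
jog_arm --series '[[[0.001, 0, 0], [0, 0, 0], 0.0], [[0.001, 0, 0], [0, 0, 0], 0.0], [[0.001, 0, 0], [0, 0, 0], 0.0], [[0, 0, 0], [0, 0, 0], 0.0]]'

```text
time_s: 18.23
tcp_pos: [0.5875, 0.2073, 0.2003]
ee_rot: [[-0.12, 0.002, -0.993], [0.993, 0.0, -0.12], [-0.0, -1.0, -0.002]]
wrist_force: [0.6, -4.2, 3.0]
gripper_width: 0.206
```

Emit:
jog_arm --series '[[[0.001, 0, 0], [0, 0, 0], 0.0], [[0.001, 0, 0], [0, 0, 0], 0.0], [[0, 0, 0], [0, 0, 0], 0.0]]'

```text
time_s: 18.6
tcp_pos: [0.5872, 0.2098, 0.2003]
ee_rot: [[-0.12, 0.002, -0.993], [0.993, 0.001, -0.12], [0.0, -1.0, -0.002]]
wrist_force: [0.9, -4.0, 3.9]
gripper_width: 0.203
```

Emit:
jog_arm --series '[[[0.001, 0, 0], [0, 0, 0], 0.0], [[0.001, 0, 0], [0, 0, 0], 0.0], [[0, 0, 0], [0, 0, 0], 0.0]]'

```text
time_s: 18.98
tcp_pos: [0.587, 0.2118, 0.2003]
ee_rot: [[-0.12, 0.002, -0.993], [0.993, 0.001, -0.12], [0.001, -1.0, -0.002]]
wrist_force: [0.2, -2.6, 2.9]
gripper_width: 0.207
```

Emit:
jog_arm --series '[[[0.001, 0, 0], [0, 0, 0], 0.0], [[0, 0, 0], [0, 0, 0], 0.0]]'

```text
time_s: 19.23
tcp_pos: [0.5868, 0.2128, 0.2003]
ee_rot: [[-0.12, 0.002, -0.993], [0.993, 0.001, -0.12], [0.001, -1.0, -0.002]]
wrist_force: [-0.3, -2.5, 2.0]
gripper_width: 0.207
```

Emit:
jog_arm --series '[[[0.001, 0, 0], [0, 0, 0], 0.0], [[0, 0, 0], [0, 0, 0], 0.0]]'

```text
time_s: 19.48
tcp_pos: [0.5867, 0.2137, 0.2003]
ee_rot: [[-0.12, 0.002, -0.993], [0.993, 0.001, -0.12], [0.0, -1.0, -0.002]]
wrist_force: [0.8, -2.6, 2.2]
gripper_width: 0.198
```

Emit:
jog_arm --series '[[[0.001, 0, 0], [0, 0, 0], 0.0], [[0, 0, 0], [0, 0, 0], 0.0]]'

```text
time_s: 19.73
tcp_pos: [0.5866, 0.2147, 0.2003]
ee_rot: [[-0.12, 0.002, -0.993], [0.993, 0.001, -0.12], [0.0, -1.0, -0.002]]
wrist_force: [0.5, -3.5, 2.1]
gripper_width: 0.203
```

Emit:
jog_arm --series '[[[0.001, 0, 0], [0, 0, 0], 0.0], [[0, 0, 0], [0, 0, 0], 0.0]]'

```text
time_s: 19.98
tcp_pos: [0.5865, 0.2157, 0.2003]
ee_rot: [[-0.12, 0.002, -0.993], [0.993, 0.001, -0.12], [0.0, -1.0, -0.002]]
wrist_force: [-0.1, -2.7, 2.7]
gripper_width: 0.203
```

Emit:
jog_arm --series '[[[0.001, 0, 0], [0, 0, 0], 0.0], [[0, 0, 0], [0, 0, 0], 0.0]]'

```text
time_s: 20.23
tcp_pos: [0.5864, 0.2167, 0.2003]
ee_rot: [[-0.12, 0.002, -0.993], [0.993, 0.001, -0.12], [0.0, -1.0, -0.002]]
wrist_force: [-0.0, -2.8, 1.5]
gripper_width: 0.204
```

I'm 3 mm beyond where I expected contact with no clear rise in force. Time to look.

```bash
cat > look.py <<'E'
from h import *
import sys
w=capture("wrist")[:,:,::-1].copy(); s=capture("scene")[:,:,::-1].copy(); tp=capture("top")[:,:,::-1].copy()
n=sys.argv[1]
for a,b in(("w",w),("s",s),("t",tp)): cv2.imwrite(f"pics/{a}{n}raw.png",b)
c=cam("scene"); u=proj(c,[(.587,.215,.175)])[0]; x0,y0=int(u[0])-38,int(u[1])-55; print(u,x0,y0)
W=np.zeros((600,800,3),np.uint8)
W[:,:396]=cv2.resize(s[y0:y0+100,x0:x0+66],None,fx=6,fy=6,interpolation=cv2.INTER_CUBIC)
W[:,402:798]=cv2.resize(w[180:380,254:386],None,fx=3,fy=3,interpolation=cv2.INTER_CUBIC)
cv2.imwrite(f"pics/v{n}.png",W); go([0,0,0],96.87)
E
python3 look.py 6
```

```text
[366.74   307.6802] 328 252
t 20.38 tcp [0.5864 0.2167 0.2003] xaxis 96.9 ydown [ 0.0021  0.0008 -1.    ] F [ 0.0519 -2.2757  1.7053] w 17.6  mm
shift tool [-0.1448  0.1989  0.6086] turn y 0.03
```

View pics/v6.png

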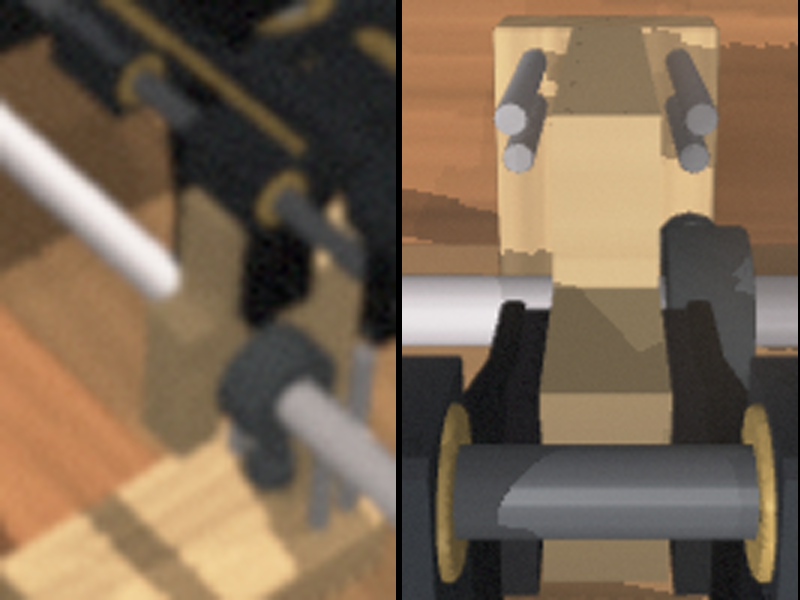

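The hook seats well on the rail. A thin strip of rail (cols 661–665, right view) still shows between plate and collar, so the gap is about 1–2 mm. I'll keep creeping.

Emit:
jog_arm --series '[[[0.001, 0, 0], [0, 0, 0], 0.0], [[0, 0, 0], [0, 0, 0], 0.0]]'

```text
time_s: 20.62
tcp_pos: [0.5863, 0.2176, 0.2003]
ee_rot: [[-0.12, 0.002, -0.993], [0.993, 0.001, -0.12], [0.0, -1.0, -0.002]]
wrist_force: [-0.3, -2.3, 1.0]
gripper_width: 0.207
```

Emit:
jog_arm --series '[[[0.0005, 0, 0], [0, 0, 0], 0.0], [[0, 0, 0], [0, 0, 0], 0.0]]'

```text
time_s: 20.88
tcp_pos: [0.5862, 0.2181, 0.2003]
ee_rot: [[-0.12, 0.002, -0.993], [0.993, 0.001, -0.12], [0.0, -1.0, -0.002]]
wrist_force: [0.0, -1.9, 1.5]
gripper_width: 0.204
```

Emit:
jog_arm --series '[[[0.0005, 0, 0], [0, 0, 0], 0.0], [[0, 0, 0], [0, 0, 0], 0.0]]'

```text
time_s: 21.12
tcp_pos: [0.5861, 0.2186, 0.2003]
ee_rot: [[-0.12, 0.002, -0.993], [0.993, 0.001, -0.12], [0.0, -1.0, -0.002]]
wrist_force: [-0.3, -2.7, 0.8]
gripper_width: 0.201
```

Emit:
jog_arm --series '[[[0.0005, 0, 0], [0, 0, 0], 0.0], [[0, 0, 0], [0, 0, 0], 0.0]]'

```text
time_s: 21.38
tcp_pos: [0.5861, 0.2191, 0.2003]
ee_rot: [[-0.12, 0.002, -0.993], [0.993, 0.001, -0.12], [0.0, -1.0, -0.002]]
wrist_force: [0.7, -3.1, 1.2]
gripper_width: 0.206
```

```bash
python3 - <<'E'
from h import *
a=cv2.imread("pics/w6raw.png"); w=capture("wrist")[:,:,::-1].copy(); cv2.imwrite("pics/w7raw.png",w)
for im in(a,w):
    for r in(262,268,274,278): print(r,im[r,330:376].mean(1).astype(int))
    print()
for nm,(x,y,ww,hh) in dict(collar=(350,262,24,24),head=(300,205,40,60),base=(284,184,84,30)).items():
    t=a[y:y+hh,x:x+ww]; r=cv2.matchTemplate(w[y-10:y+hh+10,x-12:x+ww+12],t,cv2.TM_CCOEFF_NORMED); _,m,_,l=cv2.minMaxLoc(r); print(nm,l[0]-12,l[1]-10,round(m,3))
print(sense()['tcp_pos'])
E
```

```text
262 [178 177 177 180 179 179 178 179 179 164  84  49  52  62  62  64  59  62
  64  62  64  62  63  65  64  65  67  66  66  65  66  66  66  68  67  68
  67  67  67  64  79  84  84  87  86  87]
268 [183 183 184 184 184 184 184 184 183 159  74  49  50  63  69  67  67  70
  69  70  67  69  69  68  68  70  69  69  67  68  68  67  70  71  71  73
  71  85  89  86  84  82  85  83  85  83]
274 [183 184 184 184 184 183 183 185 184 152 114  81  51  65  71  75  73  70
  72  72  72  73  75  72  74  73  72  74  72  75  74  73  73  73  72  73
  90  92  93  93  92 101 120 123 121 123]
278 [112 112 109 112 112 113 111 112 112 112 121 104  61  66  71  72  73  76
  76  74  74  73  75  76  76  74  75  74  75  76  76  76  76  76  76  76
  77  76  74  78  78  89 133 136 136 139]

262 [179 178 178 179 178 178 177 179 179 155  80  63  62  64  64  62  64  62
  63  64  65  63  66  65  66  65  68  66  67  69  67  67  68  69  65  66
  84  87  85  87  86  84  85  87  86  87]
268 [184 183 181 184 184 183 184 184 184 158  86  68  67  68  70  68  68  67
  69  66  68  65  69  71  69  69  69  68  71  68  72  70  72  71  72  72
  74  84  83  85  84  85  85  83  83  84]
274 [183 184 184 184 183 183 183 184 183 135  82  73  70  71  70  71  73  73
  71  72  71  76  73  74  71  73  71  74  75  72  74  75  73  74  71  72
  75 102 120 122 122 122 123 122 122 122]
278 [111 110 111 113 112 111 111 111 112 110  80  74  74  73  76  72  74  74
  74  72  74  73  75  74  74  74  76  75  75  76  76  73  74  76  74  76
  74  99 136 137 136 137 137 137 139 136]

collar -4 0 0.872
head 0 0 0.99
base 0 0 0.977
[0.5861 0.2191 0.2003]
```

Emit:
jog_arm --series '[[[0.0005, 0, 0], [0, 0, 0], 0.0], [[0, 0, 0], [0, 0, 0], 0.0]]'

```text
time_s: 21.68
tcp_pos: [0.586, 0.2192, 0.2003]
ee_rot: [[-0.12, 0.002, -0.993], [0.993, -0.0, -0.12], [-0.0, -1.0, -0.002]]
wrist_force: [0.7, -3.5, 0.8]
gripper_width: 0.202
```

Emit:
jog_arm --series '[[[0.0005, 0, 0], [0, 0, 0], 0.0], [[0, 0, 0], [0, 0, 0], 0.0]]'

```text
time_s: 21.92
tcp_pos: [0.586, 0.2192, 0.2004]
ee_rot: [[-0.12, 0.002, -0.993], [0.993, -0.001, -0.12], [-0.001, -1.0, -0.002]]
wrist_force: [1.0, -5.6, 1.0]
gripper_width: 0.201
```

Emit:
jog_arm --series '[[[0.0005, 0, 0], [0, 0, 0], 0.0], [[0, 0, 0], [0, 0, 0], 0.0]]'

```text
time_s: 22.18
tcp_pos: [0.586, 0.2192, 0.2003]
ee_rot: [[-0.12, 0.002, -0.993], [0.993, -0.002, -0.12], [-0.002, -1.0, -0.001]]
wrist_force: [1.5, -6.5, 0.8]
gripper_width: 0.204
```

Contact is clear: TCP y holds at 0.2192 while Fy climbs to -6.5 N. I relieve the push, open, and rise straight up.

Emit:
jog_arm --series '[[[-0.001, 0, 0], [0, 0, 0], 0.0], [[0, -0.0003, 0], [0, 0, 0], 0.0], [[0, 0, 0], [0, 0, 0], 0.0], [[0, 0, 0], [0, 0, 0], 0.03], [[0, 0, 0], [0, 0, 0], 0.045], [[0, 0, 0], [0, 0, 0], 0.045], [[0, 0, 0], [0, 0, 0], 0.045], [[0, 0, 0], [0, 0, 0], 0.045]]'

```text
time_s: 23.18
tcp_pos: [0.586, 0.2197, 0.2006]
ee_rot: [[-0.12, 0.002, -0.993], [0.993, 0.001, -0.12], [0.001, -1.0, -0.002]]
wrist_force: [1.1, 1.2, -0.5]
gripper_width: 0.514
```

Emit:
jog_arm --series '[[[0, -0.004, 0], [0, 0, 0], 0.045], [[0, -0.012, 0], [0, 0, 0], 0.045], [[0, -0.02, 0], [0, 0, 0], 0.045], [[0, -0.03, 0], [0, 0, 0], 0.045], [[0, -0.03, 0], [0, 0, 0], 0.045], [[0, -0.02, 0], [0, 0, 0], 0.045], [[0, 0, 0.04], [0, 0, 0], 0.045], [[0, 0, 0.05], [0, 0, 0], 0.045], [[0, 0, 0.04], [0, 0, 0], 0.045], [[0, 0, 0], [0, 0, 0], 0.045]]'

```text
time_s: 24.42
tcp_pos: [0.455, 0.2034, 0.3186]
ee_rot: [[-0.122, 0.005, -0.993], [0.993, 0.003, -0.122], [0.002, -1.0, -0.005]]
wrist_force: [0.8, -0.3, -0.4]
gripper_width: 0.516
```

```bash
python3 - <<'E'
from h import *
go([0,0,0])
s=capture("scene")[:,:,::-1].copy(); t=capture("top")[:,:,::-1].copy()
cv2.imwrite("pics/s8.png",s); cv2.imwrite("pics/t8.png",t)
c=cam("scene"); k=5; x0,y0,w,h=295,230,110,120
b=cv2.resize(s[y0:y0+h,x0:x0+w],None,fx=k,fy=k,interpolation=cv2.INTER_CUBIC)
q=[.5985-.1189*(.2185-.132),.2185]; yaw=np.radians(6.9)
O=[(-11,24),(-11,112),(11,112),(11,80),(26,80),(26,130),(15,130),(15,168),(-15,168),(-15,130),(-45,130)]
f=lambda L:np.int32((proj(c,T(q,yaw,.070,np.array(L)/1000))+.5-[x0,y0])*k)
cv2.polylines(b,[f([(x,9,z) for x,z in O])],False,(0,0,255),1)
cv2.polylines(b,[f([(-45,-30,24),(65,-30,24),(65,30,24),(-45,30,24)])],True,(255,0,0),1)
W=np.zeros((600,800,3),np.uint8); W[:,:550]=b
W[:600,555:795]=cv2.resize(t[180:330,170:230],(240,600),interpolation=cv2.INTER_CUBIC)
cv2.imwrite("pics/v8.png",W)
for n,a in(("scene",s),("top",t)): # changes elsewhere
    d=cv2.absdiff(a,cv2.imread(f"pics/{n}0.png")).max(2)
import time
E
```

```text
t 24.43 tcp [0.455  0.2034 0.3186] xaxis 97.0 ydown [ 0.0047  0.0029 -1.    ] F [ 0.7722 -0.3139 -0.4236] w 44.9  mm
shift tool [-0.1471  0.3159  0.478 ] turn y None
```

View pics/v8.png

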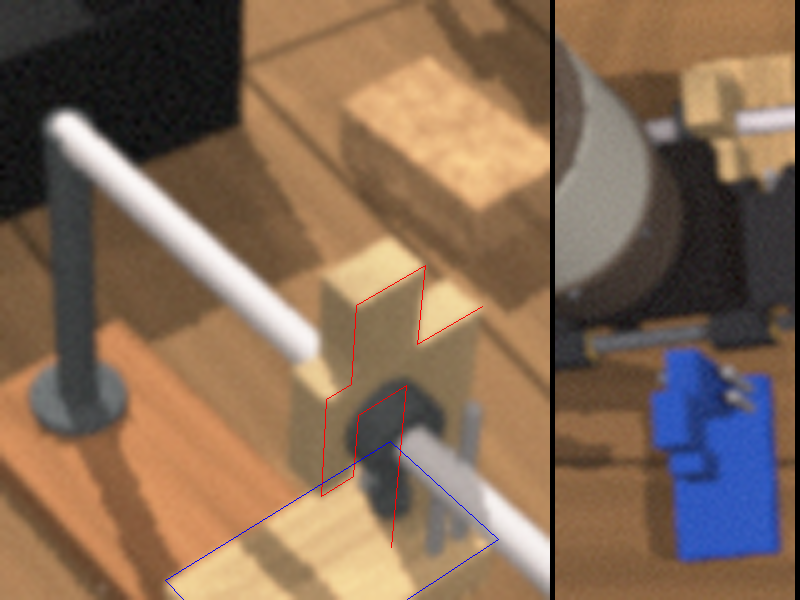

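The carrier hangs upright against the collar and matches the projected hung model to about 1 px. I'll let it settle, check stillness and the other objects numerically, then hand in.

Emit:
jog_arm --series '[[[0, 0, 0], [0, 0, 0], 0.045], [[0, 0, 0], [0, 0, 0], 0.045], [[0, 0, 0], [0, 0, 0], 0.045], [[0, 0, 0], [0, 0, 0], 0.045], [[0, 0, 0], [0, 0, 0], 0.045], [[0, 0, 0], [0, 0, 0], 0.045], [[0, 0, 0], [0, 0, 0], 0.045], [[0, 0, 0], [0, 0, 0], 0.045]]'

```text
time_s: 25.52
tcp_pos: [0.4567, 0.2039, 0.3164]
ee_rot: [[-0.12, 0.002, -0.993], [0.993, 0.001, -0.12], [0.0, -1.0, -0.002]]
wrist_force: [-0.5, 0.0, 0.9]
gripper_width: 0.521
```

```bash
python3 - <<'E'
from h import *
s=capture("scene")[:,:,::-1].copy()
p=cv2.imread("pics/s8.png")[270:365,325:400]; r=cv2.matchTemplate(s[265:370,320:405],p,cv2.TM_CCOEFF_NORMED); print("still",cv2.minMaxLoc(r))
a=cv2.imread("pics/scene0.png")
for nm,(x,y,w,h) in dict(offcut=(248,200,40,35),cork=(365,245,40,35),glue=(228,295,42,82),tin=(515,345,62,70),hammer=(190,250,45,75),plane=(268,145,20,35),brush=(300,158,40,35)).items():
    r=cv2.matchTemplate(s[y-15:y+h+15,x-15:x+w+15],a[y:y+h,x:x+w],cv2.TM_CCOEFF_NORMED); _,m,_,l=cv2.minMaxLoc(r); print(nm,l[0]-15,l[1]-15,round(m,2))
print(sense()['time_s']); finish_job()
E
```

```text
still (0.17508165538311005, 0.9985635876655579, (0, 10), (5, 5))
offcut 0 0 0.97
cork 0 -1 0.81
glue 0 0 0.98
tin 0 -1 0.89
hammer 0 0 0.99
plane 0 0 1.0
brush 0 0 0.99
25.575
the job is handed in; nothing more can be done
```

I lifted the natural-wood carrier out of the bin and hooked it over the rail about 80 mm short of the stop collar (plate face to collar). I then slid it left without lifting it until the hook touched the collar, let go and backed away. I handed the job in at 25.6 s; it gives no verdict.

**Last checks**
- **Collar contact:** the tool stopped at y 0.219 while the side force rose to 6.5 N, so the plate is against the collar.
- **Hang:** in the scene view the carrier hangs upright, within about 1 px of the projected hung model. It had no pixel movement over 1.1 s.
- **Other objects:** the offcut, cork block, glue, tin, hammer, brush and plane are within 1 px of where they started in the scene view. The cork block and tin matched less closely (0.81 and 0.89), so those two readings are weaker.
- **Robot:** the gripper is clear and touching nothing.

**Checks that disagreed**
- **Rail position:** I pushed the carrier's neck towards the rail to find it by touch, but felt nothing even about 7 mm past where it should have touched. I centred the slot by the wrist camera instead, and it seated within 1 mm of the expected height. I never found out why.
- **Collar position:** contact came about 6 mm further along the rail than my first camera estimate.

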